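# Draw a split chopping board together with its turnbuckle clamp

## Robot

A 6-joint arm with a two-finger parallel gripper is mounted at the origin on a cart in front of the work surface, level with it; the furniture and walls round the work are solid. World frame = base frame: x ahead of the robot, y to its left, z up, the work surface at z = 0. Lengths are in mm, angles in rad, forces in N, time in s.
With the tool pointing down it reaches from about 350 to 775 mm from the base axis. Payload 7.3 kg.
Tool frame: the origin (TCP) lies on the centre line of the jaws, within the pads' length; the fingertips stand finger_overhang ahead of it and the grasp point (between the pads) lies 8 mm behind it (finger_overhang is the distance from the TCP to the fingertips, in mm); z points along the fingers, y is the line along which they close (so a half turn about z gives the same grasp; the last joint's range is limited). The gripper opens to 92 mm and grips with 3 to 60 N. Pads are 19 mm wide; open, the fingers measure 130 mm over their backs; the gripper's body (75 mm by 190 mm) begins 47 mm behind the grasp point.
Start: joints at [1.141, 0.342, 1.524, -0, 1.275, -0.146], TCP at [146.987, 504.022, 237.741] pointing down, gripper open.
Joint ranges: [-2.53, 2.53], [-0.77, 2.02], [0.04, 2.7], [-1, 4.14], [0.28, 2.66], [-3.11, 3.11]. Speed limits (rad/s): [2.57, 2.57, 3.14, 3.14, 3.14, 3.14].

## Interface

Orientations are given as [roll, pitch, yaw] about the fixed x, y, z axes, in that order (R = Rz(yaw) Ry(pitch) Rx(roll)).
In Python, from plant import get_obs, capture, close_job, finger_overhang gives the robot as it stands.
- The arm moves only by the shell command python3 -m inch 'ROWS'. ROWS is JSON, one flat list of numbers, 7 for each row, row after row: the turn, a rotation vector about the tool's x, y, z scaled (see below), then the shift along the tool's x, y, z scaled (see below), then the closure, from -1 (fully open) to 1 (shut). In form: [ax, ay, az, tx, ty, tz, gripper, ax, ay, az, tx, ty, tz, gripper, ...]. A call has 1 to 10 rows; each row shifts and turns the commanded pose from where the row before left it, along the tool's axes as they then stand; what a row does not reach is not made up. The controller multiplies each number of a shift by 0.8 m and each number of a turn by 1.5 rad. A row lasts 1/12 s, in which the tool goes at most 41.7 mm and 7.16 degrees, less where a joint would pass 70% of its speed; a pose out of reach is approached as far as the arm can. A call with a number of a shift or a turn outside -1 to 1 is refused whole. A call with a gripper value outside its range is refused whole. The fingers move at their own pace and stop on an object; the grip force is fixed at half the most. Time passes only in rows, so rows that do not move let the fingers close. It gives the time, the measured TCP pose, the force, the opening and the grip force at its end, in the units of the state.
- get_obs(): the state, without advancing time (a new reading comes with each control period).
- capture(name): name is "scene" or "top"; returns a dict with "image" (400x640x3 uint8, red, green, blue), "mtx" (3x3 intrinsics, pixels), "distortion" ([k1, k2, p1, p2, k3] as OpenCV has them; the pictures are not rectified), "pose" (4x4, takes a point from camera to world coordinates). Camera axes: x right, y up, looking along -z (the intrinsics and any distortion apply to the point x, -y, -z); pixel columns grow to the right and rows downward; lengths in mm; the calibration is good to about 2 mm. A picture is of the moment at which its call begins. There is no depth.
- close_job(): hands the job in; it is judged then, once.
The state is a dict: "time": time; "joint_positions": joint angles; "dq": joint speeds; "tau": joint torques, N m; "tool_pos": TCP position; "tcp_rot": TCP orientation; "contact_force": force on the tool from outside, world axes, zero at the start; "moment": the same for the moment, N m; "grip_width": finger opening in mm; "finger_force": force on a finger pad.
Only numpy, scipy, OpenCV 4.12 (cv2) and the standard library are available. Lean on these libraries where they do the work, as an engineer would, in place of code of your own. Each camera call takes 0.05 s, during which the arm holds its last target. There are 200 camera calls.

## Task

Two split chopping boards, a pale one and a dark one, each lie in a clamp with a brass turnbuckle across them. Close the split in the pale board: swing the red-knobbed bar of its turnbuckle up and over, away from you, as far as it goes, so that both threaded ends draw in together and the two halves meet, then let go. Leave the dark board's turnbuckle as it is.

Things in the scene. Friction and masses are not known exactly. Their poses are not given: they have to be found in the camera images.
- pale_clamp: Clamp with the pale board, fixed to the worktop, 160 (x) x 250 (y) mm. Origin: middle of its underside. y runs along the turnbuckle, x roughly away from the robot (yaw within 0.35 rad), z up. Board halves: each 160 x 85 mm, top 28 mm high, split along x between them. Turnbuckle axis: parallel to y, 50 mm above the origin; brass body 100 mm long, 29 mm across; end posts at y = +-101 mm, 65 mm high.
- pale_turnbuckle (a joint): Turn of the pale board's turnbuckle, 0 to 1.92 rad, starting in 0 to 0.3. At 0 its bar leans 0.96 rad from upright to the clamp's -x (to the robot), split 20 mm; at 0.96 it is upright; at 1.92 it leans 0.96 rad to +x and the halves meet (hard stop). Each half draws in 5.2 mm per rad. It turns stiffly (about 3 N at the knob) and stays where it is left.
- pale_knob (a point): Centre of the red ball knob, 26 mm in diameter, on the pale board's turnbuckle bar (8 mm thick). It lies 85 mm from the turnbuckle's axis, in the clamp's plane y = 0, and swings on an arc from 99 mm above the worktop over 135 mm to 99 mm.
- dark_knob (a point): Centre of the like red knob on the turnbuckle of the dark-wood board, in a second clamp of the same make. Not to be turned.

How it is judged:
By the outcome, as a careful person would: the job done as asked, in the order asked, and still so for the second after the job is handed in, with the robot touching nothing.
It also fails if it takes over 40 s, if anything falls off the work surface, if the arm or the gripper's body presses on something with over 40 N, if the wrist force passes 120 N, or if a joint passes its speed limit or range.

## Working session

There is one attempt and no reset: what is moved stays moved. The work goes in short steps, Python scripts to look and compute and a shell command to move; the robot and the scene stay as the last step left them, time stands still between calls to the robot, and variables do not carry over. Pictures are saved under pics/ and viewed, at most 10 in all, crops included, and the job is handed in when it is done.

```bash
mkdir -p pics; python3 - <<'E'
from plant import get_obs, capture, finger_overhang
import cv2, numpy as np
print(finger_overhang, get_obs())
for n in("scene","top"):
    c=capture(n); cv2.imwrite(f"pics/{n}0.png",c["image"][:,:,::-1]); np.savez(f"{n}0.npz",**c)
    print(n,c["mtx"],c["distortion"],c["pose"])
E
```

```text
11.0 {'time': 0.0, 'joint_positions': array([ 1.14098865e+00,  3.42711240e-01,  1.52505512e+00,  1.48851841e-05,
        1.27539282e+00, -1.45997000e-01]), 'dq': array([-0.00089198, -0.00226954, -0.00085365,  0.00168319, -0.00064362,
        0.00029994]), 'tau': array([ 1.04576040e-03, -4.31242096e+01, -2.44219619e+01,  7.18409009e-02,
        5.60849416e-02, -1.40996613e-04]), 'tool_pos': array([146.81025626, 503.63249132, 237.03761547]), 'tcp_rot': array([-3.14004486e+00, -2.41978858e-04,  2.85777744e+00]), 'contact_force': array([ 0.07241774, -0.12091087,  0.04132656]), 'moment': array([-0.00502193, -0.01963719, -0.0168656 ]), 'finger_force': 0.0, 'grip_width': 91.8111698854517}
scene [[409.96925647   0.         315.72240412]
 [  0.         409.96925647 202.17060065]
 [  0.           0.           1.        ]] [-0.09222455  0.          0.          0.          0.        ] [[ 6.70077632e-01  5.79827921e-01 -4.63460407e-01  1.15278445e+02]
 [-7.42102982e-01  5.09234117e-01 -4.35848342e-01 -3.53729016e+02]
 [-1.67071869e-02  6.35987575e-01  7.71518421e-01  7.52254747e+02]
 [ 0.00000000e+00  0.00000000e+00  0.00000000e+00  1.00000000e+00]]
top [[477.35728566   0.         318.36391119]
 [  0.         477.35728566 201.80673255]
 [  0.           0.           1.        ]] [0.01996548 0.         0.         0.         0.        ] [[ 2.28982029e-02  9.87330468e-01 -1.57016618e-01  3.44012007e+02]
 [-9.99729516e-01  2.19743995e-02 -7.61712475e-03  1.14418644e+01]
 [-4.07027346e-03  1.57148566e-01  9.87566586e-01  1.14157331e+03]
 [ 0.00000000e+00  0.00000000e+00  0.00000000e+00  1.00000000e+00]]
```

View pics/scene0.png

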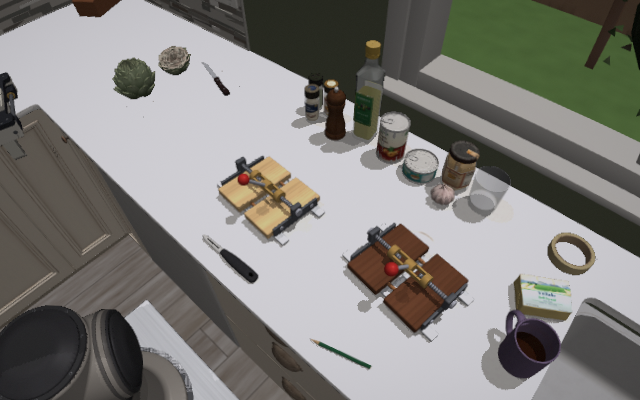

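View pics/top0.png

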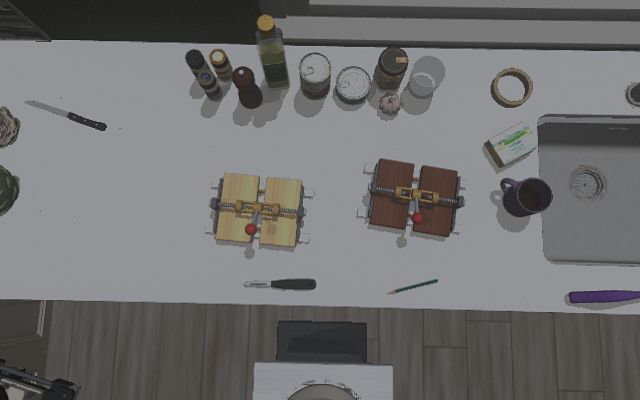

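The pale clamp is at about (259,210) in the top view with its knob at (251,229). In the scene view the knob is at (244,179). The dark knob is at (418,218) in the top view and (392,269) in the scene view. Next I'll triangulate the knob, and get the yaw from the board mask and the screw ends.

```bash
cat > h.py <<'E'
import cv2, numpy as np
def ray(c,p):
    u=cv2.undistortPoints(np.array([[p]],float),c["mtx"],c["distortion"])[0,0]
    d=c["pose"][:3,:3]@np.array([u[0],-u[1],-1.]); return c["pose"][:3,3],d/np.linalg.norm(d)
def onz(c,p,z): o,d=ray(c,p); return o+d*(z-o[2])/d[2]
def tri(a,pa,b,pb):
    o1,d1=ray(a,pa);o2,d2=ray(b,pb)
    s=np.linalg.lstsq(np.c_[d1,-d2],o2-o1,rcond=None)[0]
    p,q=o1+s[0]*d1,o2+s[1]*d2; return (p+q)/2,np.linalg.norm(p-q)
def reds(c,amin=25):
    h=cv2.cvtColor(c["image"],cv2.COLOR_RGB2HSV)
    m=((h[...,0]<6)|(h[...,0]>174))&(h[...,1]>190)&(h[...,2]>80)
    n,l,s,ce=cv2.connectedComponentsWithStats(m.astype(np.uint8))
    return [(tuple(ce[i].round(1)),s[i,4]) for i in range(1,n) if s[i,4]>amin]
E
python3 - <<'E'
from h import *
S=dict(np.load("scene0.npz"));T=dict(np.load("top0.npz"))
rs,rt=reds(S),reds(T);print(rs,rt)
f=lambda r,p:min(r,key=lambda q:np.hypot(q[0][0]-p[0],q[0][1]-p[1]))[0]
print("pale",tri(S,f(rs,(244,179)),T,f(rt,(251,229))))
print("dark",tri(S,f(rs,(392,269)),T,f(rt,(418,218))))
h=cv2.cvtColor(T["image"],cv2.COLOR_RGB2HSV)
m=((h[...,0]>10)&(h[...,0]<30)&(h[...,1]>70)&(h[...,2]>120)).astype(np.uint8)
m[:,:200]=0;m[:,320:]=0;m[:160]=0;m[255:]=0
m=cv2.morphologyEx(m,cv2.MORPH_OPEN,np.ones((3,3)))
pts=np.argwhere(m)[:,::-1].astype(float)
W=np.array([onz(T,p,28)[:2] for p in pts]).astype(np.float32)
print(cv2.minAreaRect(W))
I=T["image"][160:260,200:320,::-1]
a=cv2.resize(I,None,fx=5,fy=5,interpolation=cv2.INTER_CUBIC)
cv2.imwrite("pics/crop.png",a)
E
```

```text
[((np.float64(243.0), np.float64(178.9)), np.int32(84)), ((np.float64(391.1), np.float64(268.4)), np.int32(134))] []Traceback (most recent call last):
  File "<stdin>", line 5, in <module>
  File "<stdin>", line 4, in <lambda>
ValueError: min() iterable argument is empty
```

```bash
sed -i 's/>190)/>140)/' h.py
python3 - <<'E'
from h import *
S=dict(np.load("scene0.npz"));T=dict(np.load("top0.npz"))
rs,rt=reds(S),reds(T);print(rs,rt)
f=lambda r,p:min(r,key=lambda q:np.hypot(q[0][0]-p[0],q[0][1]-p[1]))[0]
h=cv2.cvtColor(T["image"],cv2.COLOR_RGB2HSV)
print(h[229,251],h[218,418],h[230,235])
m=((h[...,0]>8)&(h[...,0]<30)&(h[...,1]>70)&(h[...,2]>120)).astype(np.uint8)
m[:,:200]=0;m[:,320:]=0;m[:160]=0;m[255:]=0
m=cv2.morphologyEx(m,cv2.MORPH_OPEN,np.ones((3,3)))
pts=np.argwhere(m)[:,::-1].astype(float)
W=np.array([onz(T,p,28)[:2] for p in pts]).astype(np.float32)
print(cv2.minAreaRect(W))
a=cv2.resize(T["image"][160:260,200:320,::-1],None,fx=5,fy=5,interpolation=cv2.INTER_CUBIC)
cv2.imwrite("pics/crop.png",a)
if rt:
  print("pale",tri(S,f(rs,(244,179)),T,f(rt,(251,229))))
  print("dark",tri(S,f(rs,(392,269)),T,f(rt,(418,218))))
E
```

```text
[((np.float64(243.0), np.float64(178.8)), np.int32(97)), ((np.float64(391.4), np.float64(268.2)), np.int32(146))] [((np.float64(417.8), np.float64(217.6)), np.int32(76)), ((np.float64(250.2), np.float64(228.3)), np.int32(65))]
[  1 157 135] [  0 155 135] [ 25  72 145]
((500.5497131347656, 159.97512817382812), (184.82254028320312, 156.45712280273438), 85.62861633300781)
pale (array([445.12492898, 165.89098252, 114.25380629]), np.float64(2.3740841369736656))
dark (array([ 477.33352183, -196.63950094,  110.38306821]), np.float64(1.9418862302887718))
```

View pics/crop.png

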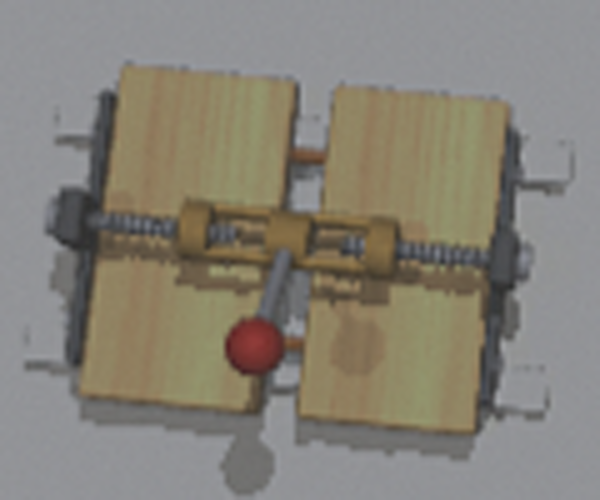

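```bash
python3 - <<'E'
from h import *
T=dict(np.load("top0.npz"))
g=lambda x,y,z:onz(T,(200+x/5-.4,160+y/5-.4),z)[:2]
c=[g(*p,28) for p in[(125,65),(507,102),(475,432),(80,397)]]
print(np.round(c,1),np.mean(c,0))
a,b=g(50,218,50),g(530,262,50);print("axis",a,b,(a+b)/2,"yaw",-np.arctan2(*(a-b)))
for i,j in((0,1),(3,2)):
    d=c[i]-c[j];print("yaw",-np.arctan2(*d))
for i,j in((0,3),(1,2)):
    d=c[i]-c[j];print("yaw",np.arctan2(d[1],d[0]))
E
```

```text
[[586.6 245.2]
 [572.7  62.5]
 [415.7  73. ]
 [427.9 257.7]] [500.7174137  159.60975809]
axis [508.70040069 271.42711453] [493.09531054  48.76587864] [500.89785562 160.09649658] yaw -0.0699700388889154
yaw -0.07613009490042985
yaw -0.06595348398108002
yaw -0.07827156723799793
yaw -0.06619273766402714
```

```bash
python3 -m inch '[0,0,-0.068,0,0,0,-1, 0,0,-0.068,0,0,0,-1, 0,0,0,-0.03,-0.03,0,-1, 0,0,0,-0.03,-0.03,0,-1, 0,0,0,-0.03,-0.03,0,-1, 0,0,0,-0.03,-0.03,0,-1, 0,0,0,-0.03,-0.03,0,-1, 0,0,0,-0.03,-0.03,0,-1, 0,0,0,-0.03,-0.03,0,-1, 0,0,0,-0.03,-0.03,0,-1]'
```

```text
time: 0.93
tool_pos: [323.6, 295.8, 237.5]
tcp_rot: [-3.141, -0.0, 3.062]
contact_force: [0.8, 1.3, 0.4]
grip_width: 92.2
finger_force: 0.0
```

```bash
python3 -m inch '[0,0,0,-0.033,-0.03,0.01,-1, 0,0,0,-0.033,-0.03,0.01,-1, 0,0,0,-0.033,-0.03,0.01,-1, 0,0,0,-0.033,-0.03,0.01,-1, 0,0,0,-0.033,-0.031,0.01,-1, 0,0,0,0,0,0,-1, 0,0,0,0,0,0,-1]'
python3 - <<'E'
from h import *
from plant import capture
ims=[capture(n) for n in("scene","top")]
print([reds(c) for c in ims])
cv2.imwrite("pics/s1.png",cv2.resize(ims[0]["image"][100:260,160:360,::-1],None,fx=3,fy=3,interpolation=cv2.INTER_CUBIC))
E
```

```text
time: 1.52
tool_pos: [445.4, 165.0, 196.8]
tcp_rot: [-3.141, -0.002, 3.058]
contact_force: [-0.1, 0.9, 0.0]
grip_width: 91.7
finger_force: 0.0
[[((np.float64(243.0), np.float64(179.0)), np.int32(101)), ((np.float64(391.2), np.float64(268.3)), np.int32(154))], [((np.float64(417.7), np.float64(217.4)), np.int32(75))]]
```

View pics/s1.png

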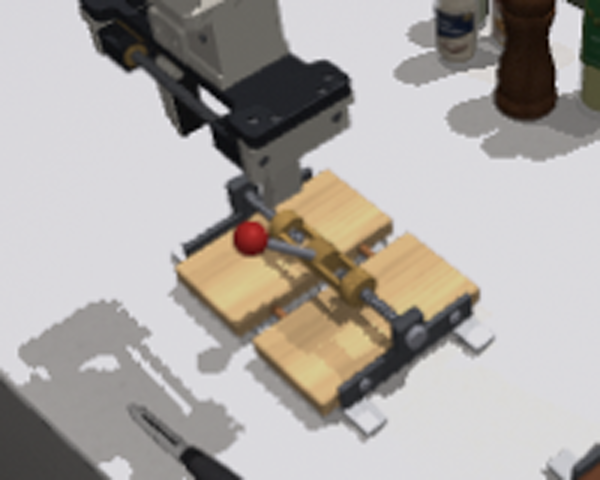

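The open gripper hangs above the knob (crop (250,238)) and nothing is in the way below. I'll descend and close.

```bash
python3 -m inch '[0,0,0,0,0,0.028,-1, 0,0,0,0,0,0.028,-1, 0,0,0,0,0,0.028,-1, 0,0,0,0,0,0.028,-1, 0,0,0,0,0,0,-1, 0,0,0,0,0,0,0, 0,0,0,0,0,0,0.3,0,0,0,0,0,0,0.3]'
```

```text
time: 2.28
tool_pos: [445.8, 167.1, 109.7]
tcp_rot: [3.141, 0.003, 3.063]
contact_force: [-0.0, -0.7, 0.2]
grip_width: 76.0
finger_force: 0.0
```

```bash
python3 -m inch '[0,0,0,0,0,0,1, 0,0,0,0,0,0,1, 0,0,0,0,0,0,1, 0,0,0,0,0,0,1, 0,0,0,0,0,0,1]'
```

```text
time: 2.7
tool_pos: [445.1, 166.3, 108.3]
tcp_rot: [3.141, 0.0, 3.062]
contact_force: [-0.5, -0.2, -0.1]
grip_width: 43.2
finger_force: 0.0
```

```bash
python3 -m inch '[0,0,0,0,0,0.002,1, 0,0,0,0,0,0,1, 0,0,0,0,0,0,1, 0,0,0,0,0,0,1, 0,0,0,0,0,0,1]'
```

```text
time: 3.12
tool_pos: [444.6, 164.4, 106.2]
tcp_rot: [-3.138, -0.001, 3.063]
contact_force: [0.2, -10.8, 1.1]
grip_width: 24.2
finger_force: 30.0
```

Gripped. Now the first half of the arc.

```bash
python3 -m inch '[0,0,0,-0.009,-0.002,-0.0068,1, 0,0,0,-0.0094,0,-0.0058,1, 0,0,0,-0.010,0,-0.0048,1, 0,0,0,-0.0105,0,-0.0037,1, 0,0,0,-0.0108,0,-0.0026,1, 0,0,0,-0.0111,0,-0.0015,1, 0,0,0,-0.0112,0,-0.0003,1, 0,0,0,-0.0111,0,0.0008,1, 0,0,0,0,0,0,1]'
```

```text
time: 3.87
tool_pos: [513.5, 159.1, 127.0]
tcp_rot: [-3.142, 0.003, 3.061]
contact_force: [1.0, -4.2, 0.8]
grip_width: 23.7
finger_force: 30.0
```

```bash
python3 -m inch '[0,0,0,-0.0109,-0.001,0.0021,1, 0,0,0,-0.0107,0,0.0032,1, 0,0,0,-0.0103,0,0.0042,1, 0,0,0,-0.0098,0,0.0053,1, 0,0,0,-0.0089,0,0.006,1, 0,0,0,-0.008,0,0.0069,1, 0,0,0,-0.0077,0,0.008,1, 0,0,0,-0.0069,0,0.0089,1, 0,0,0,0,0,0,1]'
python3 - <<'E'
from h import *
from plant import capture
c=capture("scene"); print(reds(c,8))
cv2.imwrite("pics/s2.png",cv2.resize(c["image"][100:260,160:360,::-1],None,fx=3,fy=3,interpolation=cv2.INTER_CUBIC))
E
```

```text
time: 4.62
tool_pos: [573.6, 154.5, 91.8]
tcp_rot: [3.139, 0.008, 3.061]
contact_force: [5.6, 0.1, 1.9]
grip_width: 24.4
finger_force: 30.0
[((np.float64(285.9), np.float64(156.3)), np.int32(31)), ((np.float64(391.2), np.float64(268.3)), np.int32(154))]
```

View pics/s2.png

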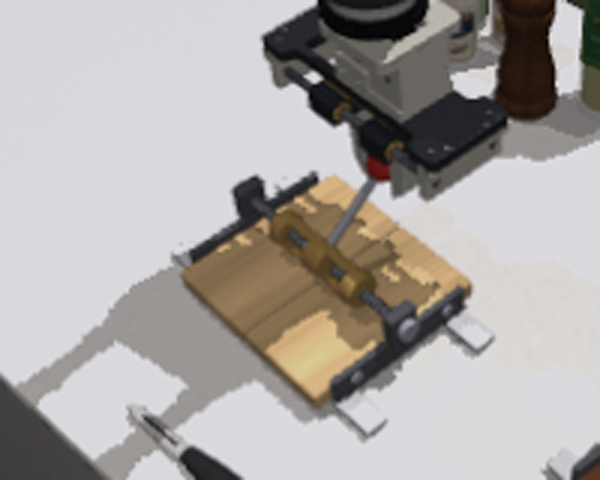

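The knob is over on the far side, held in the fingers, and the split looks closed. I'll press a few mm further along the tangent to find the hard stop.

```bash
python3 -m inch '[0,0,0,-0.0015,0,0.002,1, 0,0,0,-0.0015,0,0.002,1, 0,0,0,0,0,0,1]'
```

```text
time: 4.92
tool_pos: [575.2, 154.4, 89.4]
tcp_rot: [3.139, 0.008, 3.062]
contact_force: [5.4, 0.1, 5.0]
grip_width: 24.3
finger_force: 30.0
```

```bash
python3 -m inch '[0,0,0,-0.0015,0,0.002,1, 0,0,0,-0.0015,0,0.002,1, 0,0,0,0,0,0,1]'
```

```text
time: 5.17
tool_pos: [576.3, 154.3, 88.0]
tcp_rot: [3.14, 0.006, 3.062]
contact_force: [-5.3, -0.9, 20.4]
grip_width: 24.3
finger_force: 30.0
```

The tangential force has risen to about 20 N, so this is the hard stop. I'll let go and back off straight up.

```bash
python3 -m inch '[0,0,0,0,0,0,-1, 0,0,0,0,0,0,-1, 0,0,0,0,0,0,-1, 0,0,0,0,0,0,-1, 0,0,0,0,0,0,-1, 0,0,0,0,0,0,-1, 0,0,0,0,0,0,-1, 0,0,0,0,0,0,-1, 0,0,0,0,0,0,-1, 0,0,0,0,0,0,-1]'
python3 -m inch '[0,0,0,0,0,-0.02,-1, 0,0,0,0,0,-0.035,-1, 0,0,0,0,0,-0.035,-1, 0,0,0,0,0,-0.035,-1, 0,0,0,0.04,0,-0.01,-1, 0,0,0,0.045,0,-0.01,-1, 0,0,0,0.045,0,0,-1, 0,0,0,0.045,0,0,-1, 0,0,0,0,0,0,-1]'
python3 - <<'E'
from h import *
from plant import capture
S,T=capture("scene"),capture("top"); rs,rt=reds(S,20),reds(T,20); print(rs,rt)
f=lambda r,p:min(r,key=lambda q:np.hypot(q[0][0]-p[0],q[0][1]-p[1]))[0]
print("pale",tri(S,f(rs,(286,156)),T,f(rt,(253,170))),"dark",tri(S,f(rs,(392,269)),T,f(rt,(418,218))))
cv2.imwrite("pics/s3.png",cv2.resize(S["image"][100:260,160:360,::-1],None,fx=3,fy=3,interpolation=cv2.INTER_CUBIC))
E
```

```text
time: 6.0
tool_pos: [574.3, 153.7, 84.2]
tcp_rot: [3.142, 0.0, 3.062]
contact_force: [-0.4, -0.2, -0.3]
grip_width: 86.3
finger_force: 0.0
time: 6.75
tool_pos: [427.8, 165.0, 199.7]
tcp_rot: [-3.141, -0.006, 3.063]
contact_force: [-0.3, 1.0, 0.4]
grip_width: 91.8
finger_force: 0.0
[((np.float64(287.9), np.float64(154.8)), np.int32(74)), ((np.float64(391.2), np.float64(268.3)), np.int32(154))] [((np.float64(257.9), np.float64(172.5)), np.int32(56)), ((np.float64(417.7), np.float64(217.6)), np.int32(78))]
pale (array([571.82038288, 157.05149403,  98.42409027]), np.float64(3.2712173204889923)) dark (array([ 477.30689815, -196.43930378,  109.88420552]), np.float64(2.1774901531827213))
```

View pics/s3.png

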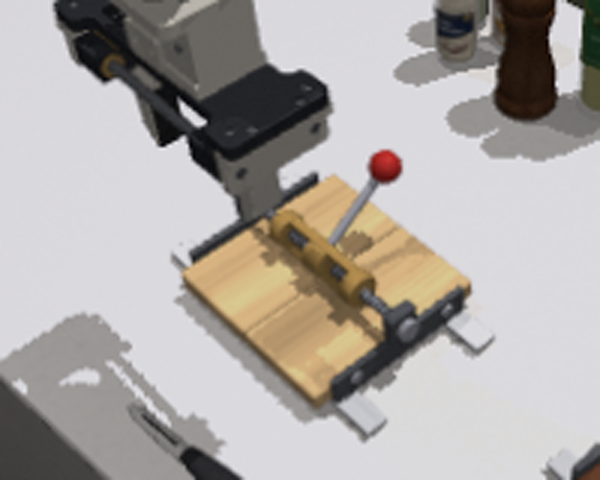

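The halves meet. The knob, at crop (385,165), leans to the far side at z ≈ 98 mm, which is its end position (99 mm). The dark knob hasn't moved and the gripper is clear.

```bash
python3 -c "from plant import close_job; print(close_job())"
```

```text
the job is handed in; nothing more can be done
None
```

The pale board's split is closed: its turnbuckle was swung over to the hard stop and released, the dark board's turnbuckle was left as it was, and the job is handed in (no verdict was returned).

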